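Start and run the twist cap onto the pantry tin

TASK

Close the square aluminium tin on the turntable with its twist cap, the round aluminium one with a raised finger bar that lies on the island. Set the cap level on the threaded neck, turn it backward (counter-clockwise seen from above) until it drops off the thread starts, then turn it forward (clockwise) until it sits fully home on the rim, and let go. Leave the tin standing on the turntable and do not knock over or shove away anything else.

Things in the scene. Friction and masses are not known exactly. Their poses are not given: they have to be found in the camera images.
- tin: open aluminium tin, about 0.75 kg, standing loose on the turntable in one of the two places nearest the robot. Square body 88 x 88 mm, 78 mm high, sides along its x and y axes; sloping shoulder to 82 mm; round threaded neck 59 mm across (70 over the thread) up to the rim at 103 mm. Origin: centre of the underside, z up
- tin_mouth (a point): centre of the tin's open mouth, level with the rim, 103 mm above the underside; axes as the tin's
- thread_start (a point): start (upper end) of one of the neck's four right-hand thread ridges, top of ridge, 2.3 mm below the rim, 33 mm from the axis, over the middle of the tin's +x side; the other three start over the middles of the other sides. From its start each ridge (2.6 mm thick) runs clockwise seen from above for half a turn and falls 7 mm per quarter turn
- cap: twist cap, polished aluminium, 0.12 kg, slippery (friction 0.35), 77 mm across, lying on the island open side down, to the right (-y) of the turntable. Origin: centre of its lower edge, z up. Skirt 17 mm high, inside 72.6 mm across; lid plate 4 mm (top at 21 mm); on it a straight finger bar along the cap's x axis, 52 long, 14 wide, 20 mm high (21 to 41 mm above the origin)
- cap_bar (a point): point in the finger bar on the cap's axis, 33 mm above the cap's origin, 12 mm above the lid plate's top, 8 mm below the bar's top; x along the bar. With fingers straddling the bar loosely (opening 3 to 6 mm more than its width) the cap can be turned and is free to rise and fall by its own weight; it turns with less than 0.05 N m
- cap_seat (a point): centre of the lid plate's underside, 17 mm above the cap's origin; meets tin_mouth when fully home. Set on the neck, it rests 6 to 13 mm over the rim. Turned backward it climbs to 12.8 mm, then drops 6.7 mm just after the pins pass the thread starts. From there it runs down 28 mm per turn forward, meets the rim after about 80 degrees and jams about 20 degrees later
- cap_pin (a point): inner end of one of the cap's four pins (round, 3.2 mm thick), which ride on the tin's thread: 13.5 mm below the lid plate's underside, 31 mm from the axis, pointing inward along the cap's x axis, under one end of the bar; the others are at 90, 180 and 270 degrees to it, so the cap drops backward when the bar comes square with the tin's sides
- turntable: round oak turntable, 382 mm across with a brass edge band, its top 42 mm above the island; the foot is fixed, the board turns on a stiff bearing (about 1 N m). Origin: centre of the foot on the island's top, z up
- spice_bottle: bystander: round glass spice bottle with a dark cap, 44 mm across, 102 mm high, on the turntable in the other near place; origin under its centre
- olive_jar: bystander: olive ceramic jar with a lid, 92 mm across, 127 mm high, on the far half of the turntable; origin under its centre
- orange_box: bystander: orange plastic container 80 x 100 mm, 97 mm high, on the far half of the turntable; origin under its centre
- mill: bystander: wooden pepper mill, 58 mm across, 155 mm high, on the island beyond the cap; origin under its centre
- bowl: bystander: thick-walled white marble bowl, 110 mm across, 75 mm high, on the island to the left of the turntable; origin under its centre
- jar_lid: bystander: plain cork disc lid, 82 mm across, 12 mm thick, without bar, near the robot; it belongs to another jar; origin under its centre
- oil: bystander: green glass oil bottle, 60 mm across, 230 mm high, on the far side of the island; origin under its centre

How it is judged:
By the outcome, as a careful person would: the job done as asked, in the order asked, and still so for the second after the job is handed in, with the robot touching nothing.
It also fails if it takes over 53 s, if anything falls off the work surface, if the arm or the gripper's body presses on something with over 40 N, if the wrist force passes 120 N, or if a joint passes its speed limit or range.

ROBOT

A 6-joint arm with a two-finger parallel gripper is mounted at the origin on the work surface. World frame = base frame: x ahead of the robot, y to its left, z up, the work surface at z = 0. Lengths are in m, angles in rad, forces in N, time in s.
With the tool pointing down it reaches from about 0.3 to 0.875 m from the base axis. Payload 6.4 kg.
Tool frame: the origin (TCP) lies between the finger pads; the fingertips stand ctrl.tip_extent ahead of it and the grasp point (between the pads) is the TCP (ctrl.tip_extent is the distance from the TCP to the fingertips, in m); z points along the fingers, y is the line along which they close (so a half turn about z gives the same grasp; the last joint's range is limited). The gripper opens to 85 mm and grips with 20 to 120 N. Pads are 22 mm wide; open, the fingers measure 114 mm over their backs; the gripper's body (76 mm by 85 mm) begins 54 mm behind the grasp point. The pads swing forward as they close: fully open they stand 13 mm farther back than shut.
Start: joints at [-1.507, 0.181, 1.607, -0, 1.354, -0.206], TCP at [0.153, -0.554, 0.25] pointing down, gripper open.
Joint ranges: [-2.99, 2.99], [-0.89, 2.07], [0.3, 2.58], [-1.14, 4.28], [0, 2.63], [-3.12, 3.12]. Speed limits (rad/s): [2.57, 2.57, 3.01, 3.14, 3.14, 3.14].

INTERFACE

Orientations are given as a unit quaternion [w, x, y, z].
In Python, from bench import ctrl gives the robot as it stands.
- The arm moves only by the tool send_rows, never from a script. Its arguments are lists of equal length, an entry for each row: "dr": the turn, a rotation vector about the tool's x, y, z in units of 6 degrees (1.0 is 6 degrees), a list of three; "xyz": the shift along the tool's x, y, z in cm, a list of three; "jaw": the opening in per cent of the stroke, from 0 (shut) to 100 (fully open). In form: {"dr": [[wx, wy, wz], ...], "xyz": [[dx, dy, dz], ...], "jaw": [jaw, ...]}. A call has exactly 8 rows; each row is the pose to reach, as a shift and turn from the pose commanded when the call began, along the tool's axes at that moment; what a row does not reach only later rows make up. A row lasts 1/8 s, in which the tool goes at most 62.5 mm and 10.7 degrees, less where a joint would pass 70% of its speed; a pose out of reach is approached as far as the arm can. A call with a gripper value outside its range is refused whole. The fingers move at their own pace and stop on an object; the grip force is fixed at half the most. Time passes only in rows, so rows that repeat a pose let the fingers close, or fill a call up. It gives the time, the measured TCP pose, the force, the opening and the grip force at its end, in the units of the state.
- ctrl.get_obs(): the state, without advancing time (a new reading comes with each control period).
- ctrl.camera(name): name is "scene" or "top"; returns the picture (480x640x3 uint8, red, green, blue); there is no depth.
- ctrl.calibration(name): a dict with "camera_matrix" (3x3 intrinsics, pixels), "world_from_camera" (4x4, takes a point from camera to world coordinates). Camera axes: x right, y up, looking along -z (the intrinsics and any distortion apply to the point x, -y, -z); pixel columns grow to the right and rows downward; lengths in m; the calibration is good to about 2 mm. A picture is of the moment at which its call begins. calibration takes no time and is no camera call.
- ctrl.hand_in(): hands the job in; it is judged then, once.
The state is a dict: "time_s": time; "q": joint angles; "dq": joint speeds; "joint_efforts": joint torques, N m; "eef_pos": TCP position; "eef_rot": TCP orientation; "wrist_force": force on the tool from outside, world axes, zero at the start; "torque": the same for the moment, N m; "opening": opening from 0.0 (shut) to 1.0 (fully open); "grasp_force": force on a finger pad.
Only numpy, scipy, OpenCV 4.12 (cv2) and the standard library are available. Lean on these libraries where they do the work, as an engineer would, in place of code of your own. Each camera call takes 0.05 s, during which the arm holds its last target. There are 200 camera calls.

## Working session

There is one attempt and no reset: what is moved stays moved. The work goes in short steps, Python scripts to look and compute and a tool call to move; the robot and the scene stay as the last step left them, time stands still between calls to the robot, and variables do not carry over. Pictures are saved under pics/ and viewed, at most 10 in all, crops included, and the job is handed in when it is done.

Besides the shell and the picture viewer there is one more tool, called after "Call:" as name(argument=value, ...) on one line, values as JSON. send_rows: Moves the arm, as the interface text tells. Its arguments: {"type":"object","properties":{"dr":{"type":"array","items":{"type":"array","items":{"type":"number"}}},"xyz":{"type":"array","items":{"type":"array","items":{"type":"number"}}},"jaw":{"type":"array","items":{"type":"number"}}},"required":["dr","xyz","jaw"]}

```bash
mkdir -p pics; ls
python3 - <<'E'
from bench import ctrl
import cv2
for n in("scene","top"):
    cv2.imwrite(f"pics/{n}0.png",ctrl.camera(n)[:,:,::-1]); c=ctrl.calibration(n); print(c)
o=ctrl.get_obs(); print(o, ctrl.tip_extent)
E
```

```text
pics
{'camera_matrix': array([[555.71622249,   0.        , 323.59368609],
       [  0.        , 555.71622249, 237.64192397],
       [  0.        ,   0.        ,   1.        ]]), 'world_from_camera': array([[-0.41712745, -0.72885841,  0.54292735,  1.32008456],
       [ 0.90883063, -0.33081955,  0.25413638,  0.42685844],
       [-0.00561846,  0.59943627,  0.80040277,  1.24500016],
       [ 0.        ,  0.        ,  0.        ,  1.        ]])}
{'camera_matrix': array([[570.30916332,   0.        , 312.41002301],
       [  0.        , 570.30916332, 241.38592692],
       [  0.        ,   0.        ,   1.        ]]), 'world_from_camera': array([[ 0.02138615,  0.99077717, -0.13380298,  0.41411852],
       [-0.9994582 ,  0.02453623,  0.02193798,  0.07028565],
       [ 0.02501867,  0.13326132,  0.9907651 ,  1.39819149],
       [ 0.        ,  0.        ,  0.        ,  1.        ]])}
{'time_s': 0.1, 'q': array([-1.50732129e+00,  1.81468220e-01,  1.60789817e+00, -1.15964882e-05,
        1.35380222e+00, -2.06327267e-01]), 'dq': array([-0.00041231, -0.00175364, -0.00177942,  0.00158402,  0.00054057,
       -0.0006783 ]), 'joint_efforts': array([ 2.85954193e-04, -4.45876122e+01, -3.52238131e+01, -1.70791959e-04,
        4.16766823e-03,  7.26796287e-06]), 'eef_pos': array([ 0.1532294 , -0.55372642,  0.24947815]), 'eef_rot': array([-7.86374531e-04,  9.90914154e-01,  1.34493562e-01,  5.05876330e-05]), 'wrist_force': array([0.3899164 , 0.11286849, 0.42117405]), 'torque': array([0.06830884, 0.0200743 , 0.01889813]), 'grasp_force': 0.0, 'opening': 0.9949762199027566} 0.019
```

View pics/scene0.png

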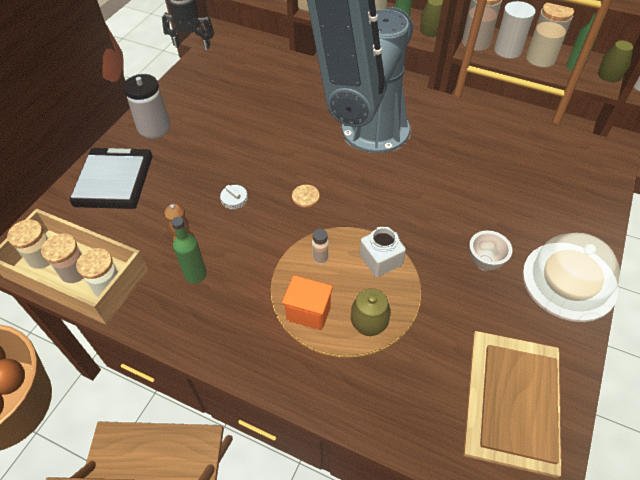

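View pics/top0.png

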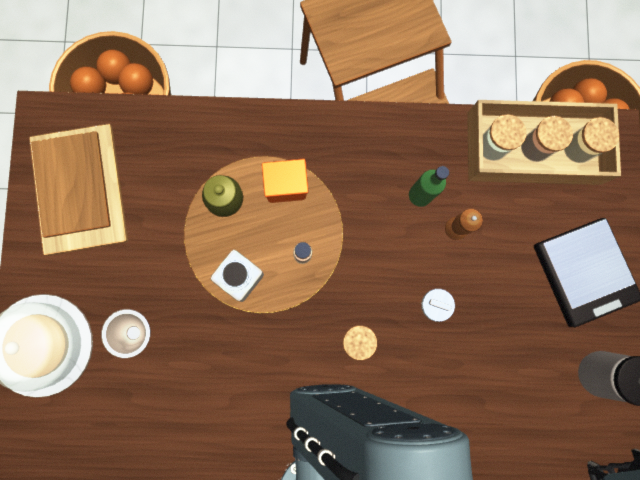

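The scene shows the cap at (234,197) and the tin at (384,250). In the top view the cap is at (438,305) and the tin at (236,274) with the spice bottle beside it at (303,251).

Run:
```python
import cv2,numpy as np
t=cv2.imread("pics/top0.png");s=cv2.imread("pics/scene0.png")
def crop(im,x,y,r=32): return cv2.resize(im[y-r:y+r,x-r:x+r],(390,290) if 0 else (290,290),interpolation=cv2.INTER_CUBIC)
a=np.vstack([np.hstack([crop(t,438,305),crop(t,236,274)]),np.hstack([crop(s,234,197),crop(s,384,250)])])
cv2.imwrite("pics/crops.png",a)
```

```text
(no output)
```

View pics/crops.png

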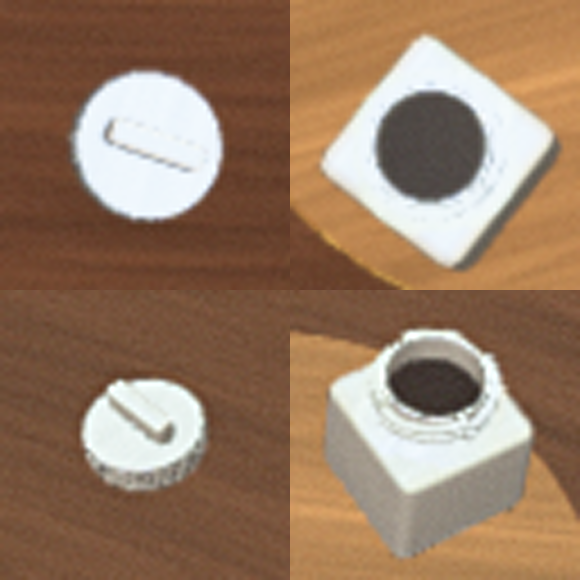

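```bash
cat > h.py <<'E'
import cv2,numpy as np
from bench import ctrl
def ray(n,px,z):
    c=ctrl.calibration(n);K=c["camera_matrix"];T=c["world_from_camera"]
    p=np.atleast_2d(np.asarray(px,float)).reshape(-1,2)
    d=np.c_[(p[:,0]-K[0,2])/K[0,0],-(p[:,1]-K[1,2])/K[1,1],-np.ones(len(p))]@T[:3,:3].T
    o=T[:3,3]; return o+d*((z-o[2])/d[:,2])[:,None]
def circ(P):
    A=np.c_[2*P[:,:2],np.ones(len(P))];s=np.linalg.lstsq(A,(P[:,:2]**2).sum(1),rcond=None)[0]
    return s[:2],np.sqrt(s[2]+s[0]**2+s[1]**2)
def comp(m,x,y):
    _,l,_,_=cv2.connectedComponentsWithStats(m.astype(np.uint8)); b=(l==l[y,x]).astype(np.uint8)
    return max(cv2.findContours(b,cv2.RETR_EXTERNAL,cv2.CHAIN_APPROX_NONE)[0],key=len)[:,0]
E
python3 - <<'E'
from h import *
t=cv2.imread("pics/top0.png").astype(int);s=cv2.imread("pics/scene0.png").astype(int)
sat=lambda im:im.max(2)-im.min(2)
# cap
for n,im,x,y in(("top",t,438,312),("scene",s,228,195)):
    k=comp((im.min(2)>150),x,y); h=cv2.convexHull(k)[:,0]; 
    for z in(.021,.01): print(n,"cap",z,*circ(ray(n,h,z)), cv2.minEnclosingCircle(k))
# bar edges in top, lower lines and upper; scene
f=lambda p,ox,oy:np.array(p)*64/290+[ox-.5,oy-.5]
top=f([(110,120),(208,152),(192,170),(106,141)],406,273); w=ray("top",top,.041);print("bar top",w.mean(0),np.degrees(np.arctan2(*(w[1]-w[0])[1::-1])),np.degrees(np.arctan2(*(w[2]-w[3])[1::-1])))
sc=f([(120,382-290),(174,427-290),(163,440-290),(108,390-290)],202,165);w=ray("scene",sc,.041);print("bar sc",w.mean(0),np.degrees(np.arctan2(*(w[1]-w[0])[1::-1])),np.degrees(np.arctan2(*(w[2]-w[3])[1::-1])))
# tin
k=comp(t.max(2)<120,236,274);P=ray("top",k,.145);print("mouth top",*circ(P),len(k))
k=comp(t.min(2)>165,220,275);P=ray("top",k,.12).astype(np.float32);print("sq",cv2.minAreaRect(P[:,:2]))
c=f([(425-290,36),(555-290,137),(460-290,268),(322-290,168)],204,242);w=ray("top",c,.12);print(w, w.mean(0),[np.degrees(np.arctan2(*(w[(i+1)%4]-w[i])[1::-1]))%90 for i in range(4)])
c=f([(330-290,385-290),(533-290,433-290),(408-290,495-290)],352,218);w=ray("scene",c,.12);print(w,[np.degrees(np.arctan2(*(w[2]-w[i])[1::-1]))%90 for i in range(2)],(w[0]+w[1])/2)
# rim outer in scene crop hand
E
```

```text
top cap 0.021 [ 0.45369991 -0.26730125] 0.03891866000010475 ((438.178955078125, 304.631591796875), 16.433982849121094)
top cap 0.01 [ 0.45401606 -0.26999764] 0.03922951383897594 ((438.178955078125, 304.631591796875), 16.433982849121094)
scene cap 0.021 [ 0.45637386 -0.26867023] 0.03997465860132696 ((233.2916717529297, 195.5833282470703), 13.509671211242676)
scene cap 0.01 [ 0.44861176 -0.2749209 ] 0.040333907938554174 ((233.2916717529297, 195.5833282470703), 13.509671211242676)
bar top [ 0.45298789 -0.26542964  0.041     ] -106.79748602009691 -107.34460762515525
bar sc [ 0.45857778 -0.26549646  0.041     ] 69.40935763721681 67.35327918884975
mouth top [0.50754912 0.21192756] 0.024658713814993356 64Traceback (most recent call last):
  File "<stdin>", line 14, in <module>
cv2.error: OpenCV(4.12.0) /io/opencv/modules/imgproc/src/convhull.cpp:143: error: (-215:Assertion failed) total >= 0 && (depth == CV_32F || depth == CV_32S) in function 'convexHull'
```

Run:
```python
from h import *
t=cv2.imread("pics/top0.png").astype(int);s=cv2.imread("pics/scene0.png").astype(int)
f=lambda p,ox,oy:np.array(p)*64/290+[ox-.5,oy-.5]
np.set_printoptions(precision=4,suppress=True)
k=comp(t.min(2)>150,220,275);P=ray("top",k,.12).astype(np.float32);print("sq",cv2.minAreaRect(np.ascontiguousarray(P[:,:2])))
c=f([(425-290,36),(555-290,137),(460-290,268),(322-290,168)],204,242);w=ray("top",c,.12);print(w.mean(0),[np.degrees(np.arctan2(*(w[(i+1)%4]-w[i])[1::-1]))%90 for i in range(4)])
c=f([(328-290,388-290),(533-290,433-290),(408-290,497-290)],352,218);w=ray("scene",c,.12);print([np.degrees(np.arctan2(*(w[2]-w[i])[1::-1]))%90 for i in range(2)],(w[0]+w[1])/2, np.linalg.norm(w[0]-w[2]),np.linalg.norm(w[1]-w[2]))
# inner rim opening scene: hull of ellipse through hand points
c=f([(386-290,360-290),(410-290,343-290),(437-290,338-290),(462-290,343-290),(484-290,367-290),(480-290,395-290)],352,218);print("rim sc",*circ(ray("scene",c,.145)))
c=f([(386-290,360-290),(437-290,417-290),(484-290,367-290),(437-290,338-290)],352,218);print("rim sc",*circ(ray("scene",c,.145)))
# bottle
print("bottle cap",ray("top",[303,251],.144),ray("scene",[320,234],.144), "lid",ray("top",[360,343],.012),"mill",ray("top",[471,219],.155))
b=t; k=comp(b.max(2)<110,303,251); print(k.mean(0))
```

```text
sq ((0.5073027014732361, 0.21139124035835266), (0.08644788712263107, 0.08656946569681168), 53.86981964111328)
[0.5066 0.2097 0.12  ] [np.float64(53.60361538350713), np.float64(55.86230105377652), np.float64(55.70830033998953), np.float64(54.27487464393601)]
[np.float64(53.37593103361368), np.float64(55.34158292609806)] [0.5144 0.2121 0.12  ] 0.08376241168375943 0.08264323671760518
rim sc [0.5098 0.2112] 0.027491721705007056
rim sc [0.5099 0.211 ] 0.027682585009006253
bottle cap [[0.5615 0.0629 0.144 ]] [[0.5667 0.0644 0.144 ]] lid [[ 0.3581 -0.0799  0.012 ]] mill [[ 0.6411 -0.3094  0.155 ]]
[328.302  166.1146]
```

```bash
cat > go.py <<'E'
import sys,numpy as np
from scipy.spatial.transform import Rotation as R
from bench import ctrl
np.set_printoptions(precision=3,suppress=True)
def state():
    o=ctrl.get_obs();q=o["eef_rot"];r=R.from_quat([q[1],q[2],q[3],q[0]]);return o,r
def plan(pos,yaw):
    o,r=state();a=np.radians(yaw);c,s=np.cos(a),np.sin(a)
    g=R.from_matrix(np.array([[c,s,0],[s,-c,0],[0,0,-1]]))
    print("xyz",r.inv().apply(np.array(pos)-o["eef_pos"])*100,"dr",np.degrees((r.inv()*g).as_rotvec())/6)
def show():
    o,r=state();m=r.as_matrix();print("t",o["time_s"],"p",o["eef_pos"],"yaw",np.degrees(np.arctan2(m[1,0],m[0,0])),"z",m[:,2],"F",o["wrist_force"],"M",o["torque"],"op",o["opening"],"q",np.degrees(o["q"]))
if __name__=="__main__":
    show()
    if len(sys.argv)>4: plan([float(v) for v in sys.argv[1:4]],float(sys.argv[4]))
E
python3 go.py .455 -.268 .12 72
```

```text
t 0.1 p [ 0.153 -0.554  0.249] yaw 15.458663205486811 z [-0.     0.002 -1.   ] F [0.39  0.113 0.421] M [0.068 0.02  0.019] op 0.9949762199027566 q [-86.363  10.397  92.126  -0.001  77.567 -11.822]
xyz [ 36.697 -19.475  12.989] dr [-0.012 -0.01  -9.424]
```

Call:
send_rows(dr=[[0,0,-1.3],[0,0,-2.6],[0,0,-4],[0,0,-5.4],[0,0,-6.8],[0,0,-8.2],[0,0,-9.42],[0,0,-9.42]], xyz=[[5,-2.6,0],[10,-5.3,1],[15,-8,3],[20,-10.6,6],[25,-13.3,9],[30,-16,11],[34.5,-18.3,12.5],[36.7,-19.5,13]], jaw=[35,35,35,35,35,35,35,35])

```text
time_s: 1.1
eef_pos: [0.4557, -0.2656, 0.1187]
eef_rot: [-0.001, 0.808, 0.589, -0.0]
wrist_force: [-0.3, -0.1, 0.4]
opening: 0.35
grasp_force: 0.0
```

```bash
python3 - <<'E'
from h import *
a=ctrl.camera("top")[:,:,::-1];b=ctrl.camera("scene")[:,:,::-1]
c=lambda im,x,y,r=40:cv2.resize(im[y-r:y+r,x-r:x+r],(400,400),interpolation=cv2.INTER_CUBIC)
cv2.imwrite("pics/g1.png",np.hstack([c(a,438,300),c(b,234,190)]))
E
python3 go.py .455 -.268 .06 72
```

```text
t 1.2 p [ 0.456 -0.266  0.119] yaw 72.17851436777195 z [-0.001  0.002 -1.   ] F [-0.158 -0.595 -0.176] M [-0.001 -0.003  0.006] op 0.3499378227450386 q [-43.172  13.649 104.8     0.032  61.692 -25.366]
xyz [-0.236  0.003  5.905] dr [-0.019 -0.014  0.03 ]
```

View pics/g1.png

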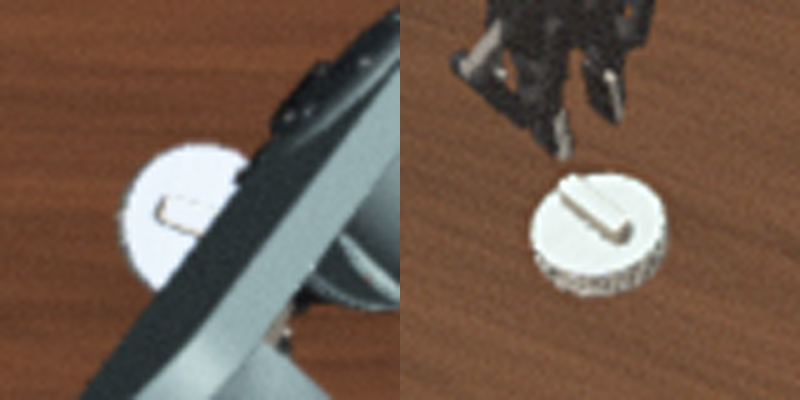

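The top view is half hidden by the arm. The scene view shows the fingertips above and astride the bar (bar at about (598,207) in the crop). I'm going down.

Call:
send_rows(dr=[[0,0,0],[0,0,0],[0,0,0],[0,0,0],[0,0,0],[0,0,0],[0,0,0],[0,0,0]], xyz=[[-0.2,0,2],[-0.2,0,4],[-0.2,0,5],[-0.2,0,5.7],[-0.2,0,6.2],[-0.2,0,6.6],[-0.2,0,6.9],[-0.2,0,7]], jaw=[35,35,35,35,35,35,35,35])

```text
time_s: 2.2
eef_pos: [0.4544, -0.2703, 0.0503]
eef_rot: [0.0, 0.809, 0.588, 0.0]
wrist_force: [-0.2, -0.3, -0.2]
opening: 0.353
grasp_force: 0.0
```

```bash
python3 go.py .455 -.268 .043 72
```

```text
t 2.2 p [ 0.454 -0.27   0.05 ] yaw 71.98451430097967 z [ 0. -0. -1.] F [-0.211 -0.275 -0.191] M [ 0.045 -0.003  0.011] op 0.3534304632950461 q [-43.619  20.315 106.093   0.001  53.588 -25.603]
xyz [ 0.238 -0.019  0.726] dr [ 0.001  0.    -0.003]
```

Call:
send_rows(dr=[[0,0,0],[0,0,0],[0,0,0],[0,0,0],[0,0,0],[0,0,0],[0,0,0],[0,0,0]], xyz=[[0.2,0,0.2],[0.2,0,0.4],[0.2,0,0.6],[0.2,0,0.7],[0.2,0,0.7],[0.2,0,0.7],[0.2,0,0.7],[0.2,0,0.7]], jaw=[35,35,35,35,28,20,10,5])

```text
time_s: 3.2
eef_pos: [0.4552, -0.2686, 0.0436]
eef_rot: [0.0, 0.809, 0.588, 0.0]
wrist_force: [-1.1, 0.2, 2.5]
opening: 0.147
grasp_force: 60.7
```

```bash
python3 go.py .455 -.268 .16 72
```

```text
t 3.2 p [ 0.455 -0.269  0.044] yaw 71.98083982138826 z [ 0. -0. -1.] F [-1.108  0.184  2.472] M [-0.007  0.061  0.055] op 0.14706703173073704 q [-43.424  20.978 106.207  -0.001  52.784 -25.404]
xyz [  0.051  -0.033 -11.642] dr [ 0.005  0.002 -0.003]
```

Call:
send_rows(dr=[[0,0,0],[0,0,0],[0,0,0],[0,0,0],[0,0,0],[0,0,0],[0,0,0],[0,0,0]], xyz=[[0,0,-0.5],[0,0,-2],[0,0,-5],[0,0,-8.5],[0,0,-12],[0,0,-15.5],[0,0,-17.7],[0,0,-17.7]], jaw=[5,5,5,5,5,5,5,5])

```text
time_s: 4.2
eef_pos: [0.456, -0.2693, 0.223]
eef_rot: [0.003, 0.809, 0.588, 0.0]
wrist_force: [0.6, 0.0, -0.5]
opening: 0.146
grasp_force: 60.2
```

```bash
python3 go.py .509 .211 .22 124
```

```text
t 4.2 p [ 0.456 -0.269  0.223] yaw 71.98438632320303 z [ 0.004 -0.004 -1.   ] F [ 0.637  0.017 -0.491] M [-0.017  0.044 -0.021] op 0.14559998262067803 q [-43.417   5.876 100.41    0.003  73.417 -25.402]
xyz [47.313 -9.814  0.155] dr [ 0.032  0.04  -8.669]
```

Call:
send_rows(dr=[[0,0,-1],[0,0,-2],[0,0,-3],[0,0,-4],[0,0,-5],[0,0,-6],[0,0,-7.2],[0,0,-8.1]], xyz=[[4,-0.8,-0.5],[9,-1.8,-0.5],[15,-3.1,-0.5],[21,-4.3,-0.5],[27,-5.6,-0.5],[33,-6.8,-0.5],[39,-8,-0.5],[44,-9,-0.5]], jaw=[5,5,5,5,5,5,5,5])

```text
time_s: 5.2
eef_pos: [0.5046, 0.1801, 0.2241]
eef_rot: [-0.001, 0.494, 0.87, -0.0]
wrist_force: [0.5, 0.0, -1.2]
opening: 0.144
grasp_force: 60.2
```

Call:
send_rows(dr=[[0,0,-0.3],[0,0,-0.6],[0,0,-0.6],[0,0,-0.6],[0,0,-0.6],[0,0,-0.6],[0,0,-0.6],[0,0,-0.6]], xyz=[[1,2,0],[1.6,2.8,0],[1.6,2.8,0],[1.6,2.8,0],[1.6,2.8,0],[1.6,2.8,0],[1.6,2.8,0],[1.6,2.8,0]], jaw=[5,5,5,5,5,5,5,5])

```text
time_s: 6.2
eef_pos: [0.5216, 0.2058, 0.2254]
eef_rot: [0.0, 0.468, 0.884, 0.0]
wrist_force: [0.5, 0.6, -1.4]
opening: 0.146
grasp_force: 60.2
```

```bash
python3 go.py .509 .211 .22 124;python3 - <<'E'
from h import *
a=ctrl.camera("top")[:,:,::-1];b=ctrl.camera("scene")[:,:,::-1]
cv2.imwrite("pics/t2.png",a);cv2.imwrite("pics/s2.png",b)
c=lambda im,x,y,r=40:cv2.resize(im[y-r:y+r,x-r:x+r],(400,400),interpolation=cv2.INTER_CUBIC)
cv2.imwrite("pics/g2.png",np.hstack([c(a,236,270),c(b,384,230)]))
E
```

```text
t 6.2 p [0.522 0.206 0.225] yaw 124.16928152234183 z [ 0.  0. -1.] F [ 0.495  0.557 -1.374] M [-0.027  0.01   0.005] op 0.14567907472207248 q [  9.4     9.877  95.618   0.001  74.499 -24.77 ]
xyz [ 1.139 -0.744  0.536] dr [0.001 0.    0.028]
```

View pics/g2.png

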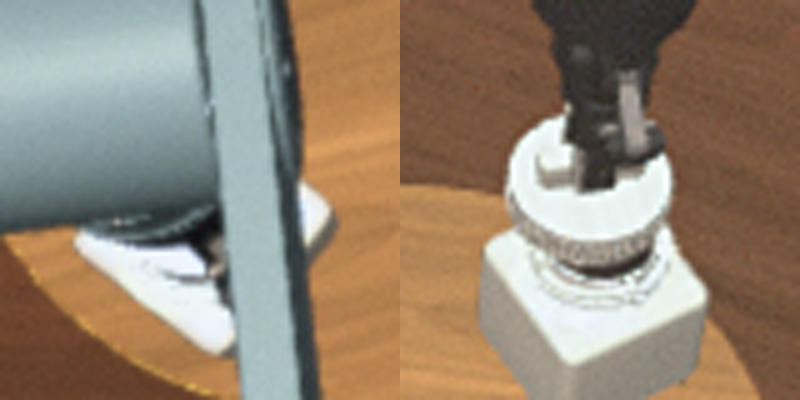

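The scene crop shows the cap held level above the neck, offset toward the upper left. I'll measure the lid disc against the tin rim in that same camera.

Run:
```python
from h import *
np.set_printoptions(precision=4,suppress=True)
b=cv2.imread("pics/s2.png").astype(int)
f=lambda p:np.array(p)*80/400+[344-.5,190-.5]
tcp=np.array([.5216,.2058])
# lid edge hand points
c=f([(112,180),(108,170),(120,145),(140,125),(160,116),(272,165),(272,185),(262,205),(240,222),(215,232),(180,234),(150,225),(128,208)])
g=b.min(2)
m=(g>205); k=comp(m,int(344+130/5),int(190+190/5)); h=cv2.convexHull(k)[:,0]
print(m.sum(),k.min(0),k.max(0))
for P in(c,): 
    o,r=circ(ray("scene",P,.2028));print(o,r,o-tcp)
for r0 in (160,180,195,210,225):
    print(r0,[int(x>r0) for x in g[224,360:410]])
```

```text
33542 [366 213] [397 237]
[0.5186 0.2052] 0.03786266723235749 [-0.003  -0.0006]
160 [0, 0, 0, 0, 0, 0, 1, 1, 1, 1, 1, 1, 0, 0, 0, 0, 0, 0, 0, 0, 0, 0, 0, 0, 0, 0, 0, 0, 0, 0, 0, 0, 0, 1, 1, 1, 1, 1, 0, 0, 0, 0, 0, 0, 0, 0, 0, 0, 0, 0]
180 [0, 0, 0, 0, 0, 0, 1, 1, 1, 1, 1, 0, 0, 0, 0, 0, 0, 0, 0, 0, 0, 0, 0, 0, 0, 0, 0, 0, 0, 0, 0, 0, 0, 1, 1, 1, 1, 1, 0, 0, 0, 0, 0, 0, 0, 0, 0, 0, 0, 0]
195 [0, 0, 0, 0, 0, 0, 1, 1, 1, 1, 1, 0, 0, 0, 0, 0, 0, 0, 0, 0, 0, 0, 0, 0, 0, 0, 0, 0, 0, 0, 0, 0, 0, 1, 1, 1, 1, 1, 0, 0, 0, 0, 0, 0, 0, 0, 0, 0, 0, 0]
210 [0, 0, 0, 0, 0, 0, 1, 1, 1, 1, 1, 0, 0, 0, 0, 0, 0, 0, 0, 0, 0, 0, 0, 0, 0, 0, 0, 0, 0, 0, 0, 0, 0, 1, 1, 1, 1, 1, 0, 0, 0, 0, 0, 0, 0, 0, 0, 0, 0, 0]
225 [0, 0, 0, 0, 0, 0, 1, 1, 1, 1, 1, 0, 0, 0, 0, 0, 0, 0, 0, 0, 0, 0, 0, 0, 0, 0, 0, 0, 0, 0, 0, 0, 0, 1, 1, 1, 1, 1, 0, 0, 0, 0, 0, 0, 0, 0, 0, 0, 0, 0]
```

Call:
send_rows(dr=[[0,0,0],[0,0,0],[0,0,0],[0,0,0],[0,0,0],[0,0,0],[0,0,0],[0,0,0]], xyz=[[0.6,-0.4,0.5],[1.08,-0.78,1],[1.08,-0.78,1.5],[1.08,-0.78,1.8],[1.08,-0.78,2],[1.08,-0.78,2],[1.08,-0.78,2],[1.08,-0.78,2]], jaw=[5,5,5,5,5,5,5,5])

```text
time_s: 7.3
eef_pos: [0.5091, 0.2104, 0.2054]
eef_rot: [0.0, 0.468, 0.884, 0.0]
wrist_force: [0.6, 0.4, -0.8]
opening: 0.147
grasp_force: 60.2
```

```bash
python3 go.py .5093 .2106 .205 124;python3 - <<'E'
from h import *
a=ctrl.camera("top")[:,:,::-1];b=ctrl.camera("scene")[:,:,::-1]
cv2.imwrite("pics/t3.png",a);cv2.imwrite("pics/s3.png",b)
b=cv2.cvtColor(b,cv2.COLOR_BGR2GRAY)
x,y,r=384,235,30
cv2.imwrite("pics/g3.png",cv2.resize(b[y-r:y+r,x-r:x+r],(600,600),interpolation=cv2.INTER_CUBIC))
E
```

```text
t 7.3 p [0.509 0.21  0.205] yaw 124.175763884227 z [ 0.  0. -1.] F [ 0.631  0.418 -0.822] M [ 0.027 -0.005  0.035] op 0.14682895279000208 q [ 10.104   9.845  98.095  -0.002  72.047 -24.071]
xyz [0.01  0.026 0.043] dr [0.002 0.001 0.029]
```

View pics/g3.png

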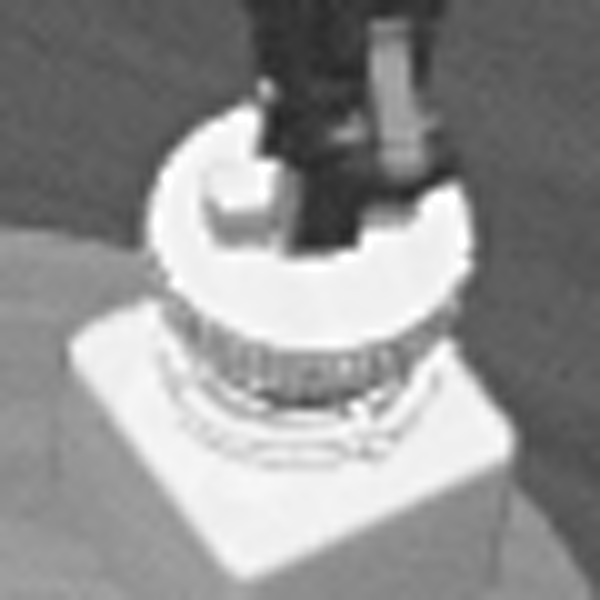

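```bash
cat >> h.py <<'E'
def proj(n,P):
    c=ctrl.calibration(n);K=c["camera_matrix"];T=np.linalg.inv(c["world_from_camera"])
    q=np.atleast_2d(P)@T[:3,:3].T+T[:3,3]; return np.c_[K[0,0]*q[:,0]/-q[:,2]+K[0,2],-K[1,1]*q[:,1]/-q[:,2]+K[1,2]]
E
python3 - <<'E'
from h import *
np.set_printoptions(precision=4,suppress=True)
f=lambda p:np.array(p)/10+[354-.5,205-.5]
c=f([(250,107),(200,135),(165,175),(149,220),(158,280),(475,235),(458,182),(455,295),(200,322),(250,343),(312,350),(380,340),(430,314)])
print("lid",*circ(ray("scene",c,.183)))
# tin: shoulder edges (lines) near-left, near-right corners at z~.12
g=f([(70,355),(245,578),(517,435)]);w=ray("scene",g,.12);print(w)
a=np.arange(0,2*np.pi,np.pi/180);
for nm,z,r in(("lid",.183,.0385),("skirt",.162,.0385),("rim",.145,.0295),("thr",.125,.035)):
    p=proj("scene",np.c_[.509+r*np.cos(a),.211+r*np.sin(a),0*a+z]);q=(p-[353.5,204.5])*10;print(nm,q.min(0),q.max(0))
th=np.radians(54)
for d in(.04,.044):
  C=[[.509+d*(i*np.cos(th)-j*np.sin(th)),.211+d*(i*np.sin(th)+j*np.cos(th)),.12] for i,j in((1,1),(1,-1),(-1,1),(-1,-1))]
  print((proj("scene",C)-[353.5,204.5])*10)
E
```

```text
lid [0.5099 0.2105] 0.03886729896963575
[[0.5253 0.1574 0.12  ]
 [0.5705 0.2223 0.12  ]
 [0.5022 0.2683 0.12  ]]
lid [153.5026 100.7777] [472.4776 351.7657]
skirt [148.4037 154.0805] [463.4242 403.755 ]
rim [180.7528 224.4996] [419.7171 414.9655]
thr [153.7045 255.805 ] [433.9574 480.6441]
[[514.4507 426.9209]
 [243.9968 557.4433]
 [337.9939 207.4541]
 [ 72.708  330.4549]]
[[536.8524 431.8129]
 [239.0605 575.8233]
 [342.4691 190.7911]
 [ 50.9307 325.6993]]
```

The lid matches its predicted outline, and the threads and corners match the tin at (0.509, 0.211). I'm lowering it onto the neck.

Call:
send_rows(dr=[[0,0,0],[0,0,0],[0,0,0],[0,0,0],[0,0,0],[0,0,0],[0,0,0],[0,0,0]], xyz=[[0,0,0.4],[0,0,0.8],[0,0,1.2],[0,0,1.5],[0,0,1.7],[0,0,1.9],[0,0,2],[0,0,2]], jaw=[5,5,5,5,5,5,5,5])

```text
time_s: 8.4
eef_pos: [0.5092, 0.2105, 0.1854]
eef_rot: [0.0, 0.468, 0.884, 0.0]
wrist_force: [2.1, -0.1, -1.8]
opening: 0.146
grasp_force: 60.2
```

```bash
python3 go.py .5093 .2106 .184 124
```

```text
t 8.4 p [0.509 0.211 0.185] yaw 124.1787488679522 z [ 0.  0. -1.] F [ 2.114 -0.15  -1.815] M [ 0.166 -0.127  0.021] op 0.14571975527785638 q [ 10.112  11.163  99.056   0.014  69.753 -24.071]
xyz [-0.002  0.014  0.136] dr [ 0.005 -0.     0.03 ]
```

Call:
send_rows(dr=[[0,0,0],[0,0,0],[0,0,0],[0,0,0],[0,0,0],[0,0,0],[0,0,0],[0,0,0]], xyz=[[0,0,0.05],[0,0,0.1],[0,0,0.15],[0,0,0.2],[0,0,0.2],[0,0,0.2],[0,0,0.2],[0,0,0.2]], jaw=[5,5,5,5,5,5,5,5])

```text
time_s: 9.4
eef_pos: [0.5092, 0.2105, 0.1834]
eef_rot: [0.0, 0.468, 0.884, 0.0]
wrist_force: [3.2, 2.6, -0.1]
opening: 0.144
grasp_force: 60.3
```

```bash
python3 go.py .5093 .2106 .184 124
```

```text
t 9.4 p [0.509 0.21  0.183] yaw 124.17751639015361 z [ 0.001  0.    -1.   ] F [ 3.201  2.599 -0.113] M [ 0.548 -0.533 -0.007] op 0.14439388769129377 q [ 10.107  11.294  99.143   0.007  69.53  -24.073]
xyz [ 0.007  0.014 -0.056] dr [0.006 0.001 0.03 ]
```

Call:
send_rows(dr=[[0,0,0],[0,0,0],[0,0,0],[0,0,0],[0,0,0],[0,0,0],[0,0,0],[0,0,0]], xyz=[[0,0,0],[0,0,0],[0,0,0],[0,0,0],[0,0,0],[0,0,0],[0,0,0],[0,0,0]], jaw=[16,18,20,20,20,20,20,20])

```text
time_s: 10.4
eef_pos: [0.509, 0.2104, 0.1833]
eef_rot: [-0.0, 0.468, 0.884, -0.0]
wrist_force: [-0.6, -0.1, 0.1]
opening: 0.199
grasp_force: 0.0
```

```bash
python3 go.py .5093 .2106 .184 124;python3 - <<'E'
from h import *
b=ctrl.camera("scene")[:,:,::-1]
cv2.imwrite("pics/s4.png",b)
b=cv2.cvtColor(b,cv2.COLOR_BGR2GRAY)
x,y,r=384,240,30
cv2.imwrite("pics/g4.png",cv2.resize(b[y-r:y+r,x-r:x+r],(600,600),interpolation=cv2.INTER_CUBIC))
E
```

```text
t 10.4 p [0.509 0.21  0.183] yaw 124.1769470759817 z [-0. -0. -1.] F [-0.605 -0.133  0.1  ] M [-0.059 -0.004  0.065] op 0.19888440598560916 q [ 10.105  11.299  99.156  -0.     69.547 -24.072]
xyz [ 0.002  0.037 -0.071] dr [-0.    -0.     0.029]
```

View pics/g4.png

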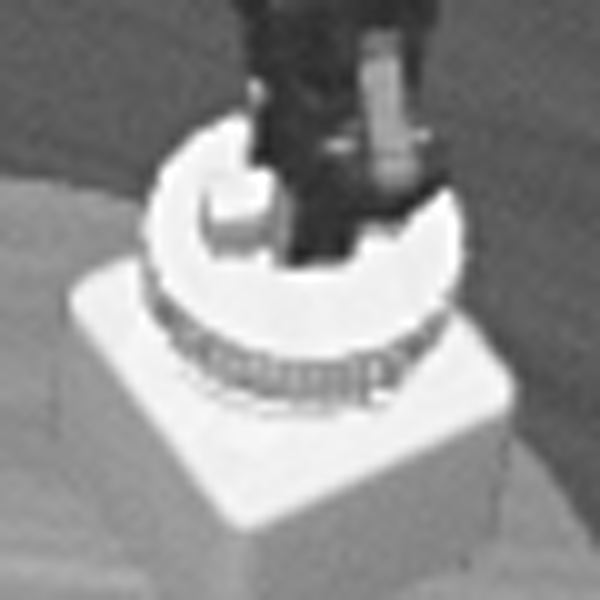

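The cap sits level on the neck, with fingers loosely astride the bar; the tin's near corner at (245,525) in the crop hasn't moved. I'm adding a lid height gauge, then turning backward.

```bash
cat >> h.py <<'E'
def lidz(im,cols=(379,382,385,388,391),ax=(.509,.211)):
    g=im.mean(2); a=np.radians(np.arange(0,360,.5)); zs=np.arange(.14,.19,.0002); out=[]
    for c in cols:
        p=g[236:262,c]; i=np.where((p[:-1]>185)&(p[1:]<=185))[0]
        if len(i)==0: out.append(np.nan);continue
        i=i[0]; r=236+i+(p[i]-185)/(p[i]-p[i+1])
        pr=[]
        for z in zs[::5]:
            q=proj("scene",np.c_[ax[0]+.0385*np.cos(a),ax[1]+.0385*np.sin(a),0*a+z]); m=abs(q[:,0]-c)<.3; pr.append(q[m,1].max())
        out.append(np.interp(-r,-np.array(pr),zs[::5]))
    return np.round(np.array(out)*1000,1)
E
python3 - <<'E'
from h import *
for n in("s3","s4"): print(n,lidz(cv2.imread(f"pics/{n}.png")))
E
```

```text
s3 [182.  182.  182.9 182.4 184.1]
s4 [158.7 158.3 158.7 158.8 159.4]
```

Call:
send_rows(dr=[[0,0,-0.8],[0,0,-1.6],[0,0,-2.3],[0,0,-3],[0,0,-3.5],[0,0,-4],[0,0,-4.5],[0,0,-4.8]], xyz=[[0,0,0],[0,0,0],[0,0,0],[0,0,0],[0,0,0],[0,0,0],[0,0,0],[0,0,0]], jaw=[20,20,20,20,20,20,20,20])

```text
time_s: 11.45
eef_pos: [0.5091, 0.2104, 0.1834]
eef_rot: [0.0, 0.233, 0.972, 0.0]
wrist_force: [1.3, 0.7, 1.0]
opening: 0.196
grasp_force: 0.4
```

```bash
cat > look.py <<'E'
import sys
from h import *
b=ctrl.camera("scene")[:,:,::-1]
cv2.imwrite(f"pics/{sys.argv[1]}.png",b);print(lidz(b))
E
python3 look.py s5; python3 go.py .5093 .2106 .184 124
```

```text
[154.9 154.1 154.2 154.1 155.4]
t 11.5 p [0.509 0.21  0.183] yaw 153.10775641190685 z [ 0.  0. -1.] F [-0.405  0.076  0.523] M [ 0.12  -0.005 -0.015] op 0.19897335363788615 q [ 10.109  11.297  99.154   0.009  69.533 -53.002]
xyz [-0.013  0.021 -0.067] dr [0.003 0.001 4.851]
```

Call:
send_rows(dr=[[0,0,-0.4],[0,0,-0.8],[0,0,-1.2],[0,0,-1.2],[0,0,-1.2],[0,0,-1.2],[0,0,-1.2],[0,0,-1.2]], xyz=[[0,0,0],[0,0,0],[0,0,0],[0,0,0],[0,0,0],[0,0,0],[0,0,0],[0,0,0]], jaw=[20,20,20,20,20,20,20,20])

```text
time_s: 12.5
eef_pos: [0.5093, 0.2105, 0.1835]
eef_rot: [0.0, 0.172, 0.985, 0.0]
wrist_force: [2.9, 1.9, 1.8]
opening: 0.199
grasp_force: 2.4
```

```bash
python3 look.py s6; python3 go.py;python3 - <<'E'
from h import *
b=cv2.imread("pics/s6.png",0)
x,y,r=384,240,30
cv2.imwrite("pics/g6.png",cv2.resize(b[y-r:y+r,x-r:x+r],(600,600),interpolation=cv2.INTER_CUBIC))
E
```

```text
[156.  157.1 154.9 157.1 155.9]
t 12.55 p [0.509 0.21  0.184] yaw 160.17291957858924 z [ 0.001  0.    -1.   ] F [3.069 1.962 2.447] M [ 0.425 -0.44  -0.074] op 0.20341418688565385 q [ 10.107  11.29   99.141   0.004  69.537 -60.068]
```

View pics/g6.png

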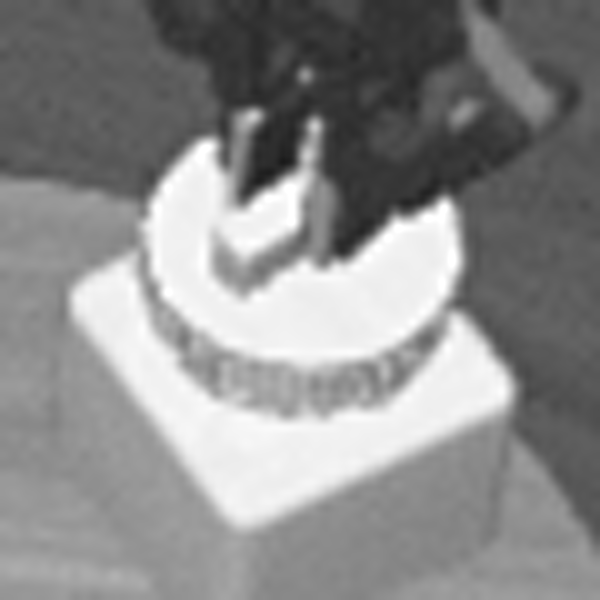

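The cap dropped off the thread starts: the lid went from 158.7 to 154.3 mm, then began to climb the next ridge. In the picture it is level and the bar is just past square. Now I'm turning it forward.

Call:
send_rows(dr=[[0,0,0.8],[0,0,1.8],[0,0,2.8],[0,0,3.8],[0,0,4.8],[0,0,5.8],[0,0,6.8],[0,0,7.8]], xyz=[[-0.05,0.07,0],[-0.05,0.07,0.1],[-0.05,0.07,0.1],[-0.05,0.07,0.2],[-0.05,0.07,0.2],[-0.05,0.07,0.3],[-0.05,0.07,0.3],[-0.05,0.07,0.4]], jaw=[20,20,20,20,20,20,20,20])

```text
time_s: 13.55
eef_pos: [0.5092, 0.211, 0.1791]
eef_rot: [-0.001, 0.55, 0.835, -0.0]
wrist_force: [1.3, 1.8, 3.3]
opening: 0.202
grasp_force: 4.2
```

```bash
python3 look.py s7; python3 go.py
```

```text
[151.2 149.4 150.6 153.2 154.1]
t 13.6 p [0.509 0.211 0.179] yaw 112.96794356903654 z [-0.001  0.    -1.   ] F [1.984 1.659 1.306] M [ 0.303 -0.232  0.091] op 0.2031569508803913 q [ 10.159  11.684  99.245   0.015  69.141 -12.815]
```

Call:
send_rows(dr=[[0,0,0.8],[0,0,1.6],[0,0,2.4],[0,0,3.2],[0,0,4],[0,0,4.8],[0,0,5.6],[0,0,6.4]], xyz=[[0,0,0],[0,0,0],[0,0,0.1],[0,0,0.1],[0,0,0.1],[0,0,0.2],[0,0,0.2],[0,0,0.2]], jaw=[20,20,20,20,20,20,20,20])

```text
time_s: 14.6
eef_pos: [0.5087, 0.2107, 0.1765]
eef_rot: [-0.001, 0.794, 0.608, -0.001]
wrist_force: [1.0, 1.8, -0.4]
opening: 0.202
grasp_force: 1.6
```

```bash
python3 look.py s8; python3 go.py;python3 - <<'E'
from h import *
o=[]
for n in("s7","s8"):
    b=cv2.imread(f"pics/{n}.png",0)
    x,y,r=384,240,30
    o.append(cv2.resize(b[y-r:y+r,x-r:x+r],(400,400),interpolation=cv2.INTER_CUBIC))
cv2.imwrite("pics/g8.png",np.hstack(o))
E
```

```text
[148.5 149.7 150.6 149.6 189. ]
t 14.65 p [0.509 0.211 0.176] yaw 74.7373429524037 z [-0.003 -0.001 -1.   ] F [-0.268 -0.138  0.264] M [ 0.067 -0.081  0.027] op 0.20078678049039692 q [10.145 11.849 99.373 -0.019 68.941 25.414]
```

View pics/g8.png

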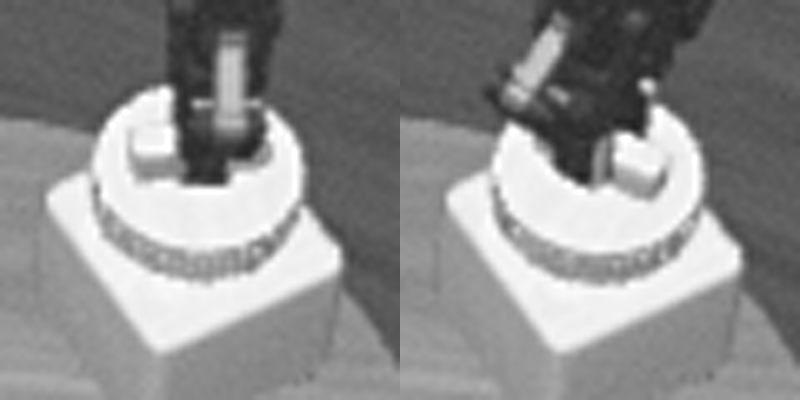

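Both crops show the cap level and running down, with the tin unmoved. I'm turning on to the rim.

Call:
send_rows(dr=[[0,0,0.7],[0,0,1.4],[0,0,2.1],[0,0,2.8],[0,0,3.5],[0,0,4.2],[0,0,4.8],[0,0,5.3]], xyz=[[0,0,0],[0,0,0],[0,0,0],[0,0,0.05],[0,0,0.05],[0,0,0.1],[0,0,0.1],[0,0,0.1]], jaw=[20,20,20,20,20,20,20,20])

```text
time_s: 15.65
eef_pos: [0.5089, 0.2105, 0.1757]
eef_rot: [0.0, 0.93, 0.368, -0.001]
wrist_force: [-0.8, 0.8, 2.1]
opening: 0.198
grasp_force: 3.0
```

```bash
python3 look.py s9; python3 go.py
```

```text
[146.7 146.5 189.  184.1 188.4]
t 15.7 p [0.509 0.211 0.176] yaw 43.122135843724095 z [-0.002 -0.001 -1.   ] F [-0.621  0.563  0.854] M [0.054 0.101 0.044] op 0.20021103487698494 q [10.139 11.9   99.399 -0.028 68.839 57.027]
```

Call:
send_rows(dr=[[0,0,0.3],[0,0,0.6],[0,0,0.9],[0,0,1.2],[0,0,1.5],[0,0,1.5],[0,0,1.5],[0,0,1.5]], xyz=[[0,0,0],[0,0,0],[0,0,0],[0,0,0],[0,0,0],[0,0,0],[0,0,0],[0,0,0]], jaw=[20,20,20,20,20,20,20,20])

```text
time_s: 16.7
eef_pos: [0.5096, 0.2109, 0.1763]
eef_rot: [-0.0, 0.956, 0.294, -0.0]
wrist_force: [-1.2, -0.6, -2.2]
opening: 0.205
grasp_force: 2.0
```

```bash
python3 go.py .509 .211 .25 43
```

```text
t 16.7 p [0.51  0.211 0.176] yaw 34.185993605093955 z [-0. -0. -1.] F [-1.245 -0.602 -2.192] M [0.028 0.152 0.019] op 0.20517279694028515 q [10.146 11.886 99.347  0.002 68.78  65.959]
xyz [-0.046 -0.046 -7.372] dr [-0.001  0.002 -1.469]
```

Call:
send_rows(dr=[[0,0,-0.3],[0,0,-0.5],[0,0,-0.5],[0,0,-0.5],[0,0,-0.5],[0,0,-0.5],[0,0,-0.5],[0,0,-0.5]], xyz=[[0,0,0],[0,0,0],[0,0,0],[0,0,-1],[0,0,-3],[0,0,-6],[0,0,-9],[0,0,-12]], jaw=[28,38,45,45,45,45,45,45])

```text
time_s: 17.7
eef_pos: [0.5098, 0.2109, 0.2982]
eef_rot: [0.0, 0.948, 0.319, 0.0]
wrist_force: [1.9, 0.1, -0.9]
opening: 0.449
grasp_force: 0.0
```

```bash
python3 go.py .46 -.1 .3 37
```

```text
t 17.7 p [0.51  0.211 0.298] yaw 37.17069370912648 z [ 0.001  0.    -1.   ] F [ 1.897  0.124 -0.872] M [ 0.045  0.011 -0.05 ] op 0.4489204426102241 q [10.143  5.192 92.287  0.001 82.465 62.972]
xyz [-22.749  21.764  -0.194] dr [ 0.004 -0.008  0.028]
```

Call:
send_rows(dr=[[0,0,0],[0,0,0],[0,0,0],[0,0,0],[0,0,0],[0,0,0],[0,0,0],[0,0,0]], xyz=[[-3,3,0],[-6,6,0],[-9.5,9.5,0],[-13,13,0],[-17,17,0],[-20,20,0],[-22,22,0],[-22,22,0]], jaw=[45,45,45,45,45,45,45,45])

```text
time_s: 18.7
eef_pos: [0.4673, -0.0991, 0.2971]
eef_rot: [0.0, 0.948, 0.317, 0.0]
wrist_force: [0.6, -0.2, -1.0]
opening: 0.449
grasp_force: 0.0
```

```bash
python3 look.py s10
python3 - <<'E'
from h import *
np.set_printoptions(precision=4,suppress=True)
a=ctrl.camera("top")[:,:,::-1];b=cv2.imread("pics/s10.png")
c=lambda im,x,y,r=30:cv2.resize(im[y-r:y+r,x-r:x+r],(400,400),interpolation=cv2.INTER_CUBIC)
cv2.imwrite("pics/g10.png",np.hstack([c(a,236,274),c(b,384,240)]))
print(lidz(b,cols=(370,373,376,379,382,385,388,391,394,397)))
k=comp(b.min(2)>150,384,245)
E
```

```text
[146.1 145.3 182.7 183.3 146.5]
[144.4 144.7 145.9 146.1 145.3 182.7 183.3 146.5 148.6 151.5]
```

View pics/g10.png

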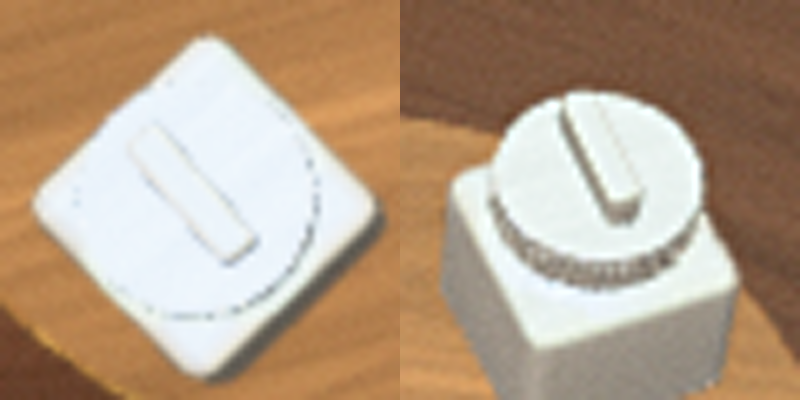

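The cap is on level and the bar is about 7° past square with the tin's sides, which makes roughly 97° forward from the drop. One numeric check on height follows before I hand in.

```bash
python3 - <<'E'
from h import *
np.set_printoptions(precision=4,suppress=True)
f=lambda p:np.array(p)*60/400+[354-.5,210-.5]
c=f([(90,175),(100,145),(125,115),(160,97),(195,91),(250,102),(290,135),(305,170),(300,200),(270,237),(230,257),(190,262),(150,252),(110,222)])
top=f([(190,200)])
for z in(.146,.149,.152): print(z,*circ(ray("scene",c,z)))
bar=f([(170,97),(202,97),(242,190),(208,210)]);print("bar",ray("scene",bar,.169).mean(0))
t=ctrl.camera("top")[:,:,::-1];k=comp(t.min(2)>150,236,274);P=ray("top",k,.12).astype(np.float32);print(cv2.minAreaRect(np.ascontiguousarray(P[:,:2])))
E
python3 go.py
```

```text
0.146 [0.5083 0.2098] 0.039411687862248565
0.149 [0.5105 0.2104] 0.039304103652183155
0.152 [0.5127 0.211 ] 0.03919651944211813
bar [0.5126 0.2124 0.169 ]
((0.5085613131523132, 0.21184000372886658), (0.08604943752288818, 0.08635163307189941), 46.70357894897461)
t 18.85 p [ 0.468 -0.097  0.297] yaw 37.19472705593881 z [ 0.001  0.    -1.   ] F [ 0.82  -0.658  0.049] M [-0.044  0.014  0.016] op 0.449917753873857 q [-25.986  -4.705 102.391   0.025  82.291  26.816]
```

```bash
python3 -c "
from bench import ctrl
print(ctrl.hand_in())"
```

```text
the job is handed in; nothing more can be done
None
```

The cap is on the tin and handed in at about 19 s: it dropped off the thread starts turning backward, then went forward about 97°, and the camera puts the lid at rim height; the tin still stands on the turntable, turned about 7° by the last of the tightening.

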